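# Open, load and safety-test a block heater

## Robot

A 6-joint arm with a two-finger parallel gripper is mounted at the origin on a cart in front of the work surface, level with it; the furniture and walls round the work are solid. World frame = base frame: x ahead of the robot, y to its left, z up, the work surface at z = 0. Lengths are in mm, angles in rad, forces in N, time in s.
With the tool pointing down it reaches from about 400 to 925 mm from the base axis. Payload 12.5 kg.
Tool frame: the origin (TCP) lies on the centre line of the jaws, within the pads' length; the fingertips stand 14 mm ahead of it and the grasp point (between the pads) lies 5 mm behind it; z points along the fingers, x is the direction in which the jaws open and shut, and the axes are right-handed (so a half turn about z gives the same grasp; the last joint's range is limited). The gripper opens to 95 mm and grips with 3 to 60 N. Pads are 20 mm wide; open, the fingers measure 119 mm over their backs; the gripper's body (75 mm by 180 mm) begins 59 mm behind the grasp point.
Start: joints at [1.02, 0.491, 1.559, -0, 1.092, -0.106], TCP at [268.909, 564.21, 228.661] pointing down, gripper open.
Joint ranges: [-3.1, 3.1], [-0.84, 2.19], [0.05, 2.79], [-1.13, 4.28], [0.06, 2.93], [-2.69, 2.69]. Speed limits (rad/s): [2.22, 2.22, 2.79, 3.14, 3.14, 3.14].

## Interface

Orientations are given as [roll, pitch, yaw] about the fixed x, y, z axes, in that order (R = Rz(yaw) Ry(pitch) Rx(roll)).
In Python, from cell import state, read_camera, job_done gives the robot as it stands.
- The arm moves only by the shell command python3 -m handwheel 'ROWS'. ROWS is JSON, a list of rows, each an object of numbers: "hand": the finger opening in m, from 0 to 0.0951; "x", "y", "z": the shift along the world's x, y, z in m; "spin": the turn about the world's z in units of 5 degrees (1.0 is 5 degrees). In form: [{"hand": .., "x": .., "y": .., "z": .., "spin": ..}, ...]. A call has 1 to 20 rows; each row is the pose to reach, as a shift and turn from the pose commanded when the call began; what a row does not reach only later rows make up. A row lasts 1/12 s, in which the tool goes at most 41.7 mm and 7.16 degrees, less where a joint would pass 70% of its speed; a pose out of reach is approached as far as the arm can. A call with a gripper value outside its range is refused whole. The fingers move at their own pace and stop on an object; the grip force is fixed at half the most. Time passes only in rows, so rows that repeat a pose let the fingers close. It gives the time, the measured TCP pose, the force and the opening at its end, in the units of the state.
- state(): the state, without advancing time (a new reading comes with each control period).
- read_camera(name): name is "scene" or "top" or "wrist"; returns a dict with "img" (384x512x3 uint8, red, green, blue), "fx", "fy", "cx", "cy" (pixels), "T" (4x4, takes a point from camera to world coordinates). Camera axes: x right, y down, z forward; pixel columns grow to the right and rows downward; lengths in mm; the calibration is good to about 2 mm. A picture is of the moment at which its call begins. There is no depth.
- job_done(): hands the job in, once; it reports no verdict.
The state is a dict: "t": time; "joints": joint angles; "qvel": joint speeds; "tau": joint torques, N m; "eef_pos": TCP position; "tcp_rot": TCP orientation; "ft_force": force on the tool from outside, world axes, zero at the start; "moment": the same for the moment, N m; "opening": opening from 0.0 (shut) to 1.0 (fully open).
Only numpy, scipy, OpenCV 4.12 (cv2) and the standard library are available. Lean on these libraries where they do the work, as an engineer would, in place of code of your own. Each camera call takes 0.05 s, during which the arm holds its last target. There are 200 camera calls.

## Task

Get the bench block heater ready: push its two-panel folding cover right back so that the panels stand folded flat against each other, then set every loose metal block that is on the bench on the heated plate inside, in one straight row in line with the sensor block at its left end, closed up flush against it and each other. When the row is complete, press the test button of the safety-switch box so that its lever drops, let go, and lift the lever back up onto its rest; leave the cover folded and the other things on the bench undisturbed.

Things in the scene. Friction and masses are not known exactly. Their poses are not given: they have to be found in the camera images.
- heater: Fixed grey heater, 166 x 265 x 80 mm high. Origin under its middle; x away from the robot, y left along the row, z up. Trough: walls with inner faces at x = -75, +75 mm, 80 mm high; plate top at z = 20 mm from y = -124 to the sensor block at y = +70 mm, with two guide strips 72 mm apart (5 mm wide, 8 mm high) along the row; right end wall 40 mm high; control end y = 79 to 135 mm, 65 mm high.
- sensor_face (a point): Foot of the middle of the fixed aluminium sensor block's flat face (60 mm wide, 45 mm high), at plate height: y = +70, z = 20 mm in the heater, axes as the heater's. The face looks to the right (-y): a flush first block has its origin at y = -25 mm here, the next at -75, the third at -125 mm, all at x = 0.
- cover_a (a joint): Hinge of the cover's left panel (rad): axis along the heater's x at y = +120, z = 90 mm. 0 is its lower stop, a low tent with each panel 0.33 rad from level; 1.22 its upper stop: both panels upright at the left end, flat against each other. Its friction keeps it where it is left; pushing the bar takes about 2 to 6 N.
- cover_b (a joint): Ridge hinge between the two white panels (rad): 0 at the low tent, 2.44 folded flat against each other. Each is 124 mm wide and 120 mm long; the right one hangs on the left one at the ridge and rolls along the wall tops, so this is always twice cover_a.
- cover_bar (a point): Middle of the steel pull bar (12 mm thick, 100 mm long, along the heater's x), 40 mm off the right panel's outer face, 15 mm from its rolling edge. Pushed left (+y of the heater) it folds the cover, going from about y = -110, z = 130 to y = +76, z = 105 mm. Folded, the panels stand 210 mm high at y = 110 to 130 mm.
- block_1: Loose aluminium heating block, 60 (x) x 50 (y) x 45 (z) mm, 0.3 kg, with eight wells in the top; two or three identical ones are present. Origin at the centre of its underside; grip it across the 60 mm (x) sides. In the heater its 50 mm sides meet the sensor block or the next block; either way round will do.
- block_2: Loose aluminium heating block, 60 (x) x 50 (y) x 45 (z) mm, 0.3 kg, with eight wells in the top; two or three identical ones are present. Origin at the centre of its underside; grip it across the 60 mm (x) sides. In the heater its 50 mm sides meet the sensor block or the next block; either way round will do.
- block_3: Loose aluminium heating block, 60 (x) x 50 (y) x 45 (z) mm, 0.3 kg, with eight wells in the top; two or three identical ones are present. Origin at the centre of its underside; grip it across the 60 mm (x) sides. In the heater its 50 mm sides meet the sensor block or the next block; either way round will do.
- switch_box: Fixed white safety-switch box, 80 (x) x 100 (y) x 50 mm high. Origin under its middle on the bench; in its frame the test button is at x = +9, y = +28 mm and the lever on the y = -28 mm half. It stands turned about 60 degrees clockwise: its x points away and to the right.
- button_top (a point): Centre of the top face of the round grey test button (28 mm across, standing 12 mm proud of the box). It is pressed straight down.
- test_button (a joint): Travel of the test button (m): 0 out, 0.006 fully pressed; springs back by itself, about 1 N at first and 4 N fully down. Pressed more than about half way it trips the lever.
- trip_lever (a joint): Lever of the switch box (rad): 0 up on its rest, leaning 0.25 rad to the box's +x; 0.95 dropped to the box's -x side, 0.7 rad from upright. Axis along the box's y at x = +20, y = -28, z = 40 mm. It is loose and falls by its own weight to whichever side of upright (0.25) it is on; moved past upright it falls back to 0.
- lever_grip (a point): Middle of the lever's black cross bar (14 mm thick, 30 mm long along the box's y), 75 mm from the lever's axis. Pushed from its -x side it should be led up along its arc. Dropped, it is at x = -28, z = 97 mm in the box's frame; up, at x = +39, z = 113 mm.
- heating_mantle: Fixed heating mantle behind the work, an obstacle: a round bowl 320 mm across centred on its origin, from 130 to 270 mm above the bench, so it overhangs to 160 mm from the origin. Its origin is at bench height. Another obstacle: the lamp clamped to the bench edge near x = 0.39, y = -0.45 m, whose arm rises over 0.35 m to the right; draw the hand in towards the base to swing past.
- beaker: Clear beaker, 87 x 109 mm high, a bystander at the back left. Origin under its middle.
- timer: Small white bench timer standing on edge, 21 x 62 x 66 mm, a bystander at the left. Origin under its middle.
- pump: Pump bottle, 50 x 74 x 173 mm, a bystander at the back right. Origin under its middle.

How it is judged:
By the outcome, as a careful person would: the job done as asked, in the order asked, and still so for the second after the job is handed in, with the robot touching nothing.
Of block_1, block_2, block_3 only 2 to 3 are there at a start; the rules pass over those that are not, and their reading is None.
At some moment in a run one of block_1, block_2, block_3 may be knocked a few centimetres aside while the robot is not near it.
It also fails if it takes over 208 s, if anything falls off the work surface, if the arm or the gripper's body presses on something with over 40 N, if the wrist force passes 120 N, or if a joint passes its speed limit or range.

## Working session

There is one attempt and no reset: what is moved stays moved. The work goes in short steps, Python scripts to look and compute and a shell command to move; the robot and the scene stay as the last step left them, time stands still between calls to the robot, and variables do not carry over. Pictures are saved under pics/ and viewed, about 12 in all and at most 16, crops included, and the job is handed in when it is done.

```bash
ls; mkdir -p pics; cat > h.py <<'E'
import numpy as np, cv2, pickle
from cell import state, read_camera, job_done
def snap(name, fn):
    c=read_camera(name); pickle.dump(c,open(f'pics/{fn}.pkl','wb'))
    cv2.imwrite(f'pics/{fn}.png',cv2.cvtColor(c['img'],cv2.COLOR_RGB2BGR)); return c
def load(fn): return pickle.load(open(f'pics/{fn}.pkl','rb'))
def w(c,u,v,z):
    T=np.array(c['T']); d=T[:3,:3]@np.array([(u-c['cx'])/c['fx'],(v-c['cy'])/c['fy'],1]); o=T[:3,3]
    return (o+d*(z-o[2])/d[2]).round(1)
def px(c,p):
    T=np.array(c['T']); q=T[:3,:3].T@(np.array(p)-T[:3,3]); return (c['fx']*q[0]/q[2]+c['cx'],c['fy']*q[1]/q[2]+c['cy'])
def crop(fn,u0,v0,u1,v1,s,out):
    i=cv2.imread(f'pics/{fn}.png')[v0:v1,u0:u1]; cv2.imwrite(f'pics/{out}.png',cv2.resize(i,None,fx=s,fy=s,interpolation=cv2.INTER_CUBIC))
E
python3 - <<'E'
from h import *
for n in('scene','top'):
    c=snap(n,n+'0'); print(n,c['fx'],np.array(c['T']).round(2))
a=cv2.imread('pics/top0.png'); cv2.imwrite('pics/top0b.png',cv2.resize(a,(800,600),interpolation=cv2.INTER_CUBIC))
a=cv2.imread('pics/scene0.png'); cv2.imwrite('pics/scene0b.png',cv2.resize(a,(800,600),interpolation=cv2.INTER_CUBIC))
print(state())
E
```

```text
pics
scene 455.0324274224998 [[ 6.4000e-01 -4.4000e-01  6.3000e-01 -2.9185e+02]
 [-7.7000e-01 -3.7000e-01  5.2000e-01 -5.9653e+02]
 [ 0.0000e+00 -8.2000e-01 -5.7000e-01  9.0066e+02]
 [ 0.0000e+00  0.0000e+00  0.0000e+00  1.0000e+00]]
top 388.81926936109403 [[ 2.00000e-02 -9.90000e-01  1.40000e-01  3.88160e+02]
 [-1.00000e+00 -2.00000e-02  1.00000e-02  1.08120e+02]
 [-1.00000e-02 -1.40000e-01 -9.90000e-01  1.38223e+03]
 [ 0.00000e+00  0.00000e+00  0.00000e+00  1.00000e+00]]
{'t': 0.1, 'joints': array([ 1.02041585e+00,  4.91472672e-01,  1.55940976e+00, -5.55407137e-06,
        1.09167876e+00, -1.05578975e-01]), 'qvel': array([-8.29248079e-04, -2.55436508e-03, -3.05310349e-03,  6.69033345e-05,
       -1.52419809e-03,  7.36403215e-05]), 'tau': array([ 1.59426811e-03, -6.13624477e+01, -2.58603108e+01,  6.93145394e-02,
        4.71040502e-02, -2.39165990e-05]), 'eef_pos': array([268.78424555, 564.02275676, 228.12938622]), 'tcp_rot': array([-3.14149549e+00,  9.63660576e-04,  1.12599744e+00]), 'ft_force': array([0.05913248, 0.56420832, 0.19328834]), 'moment': array([ 0.00701934, -0.01348869,  0.04044292]), 'opening': 1.0007044118766246}
```

View pics/top0b.png

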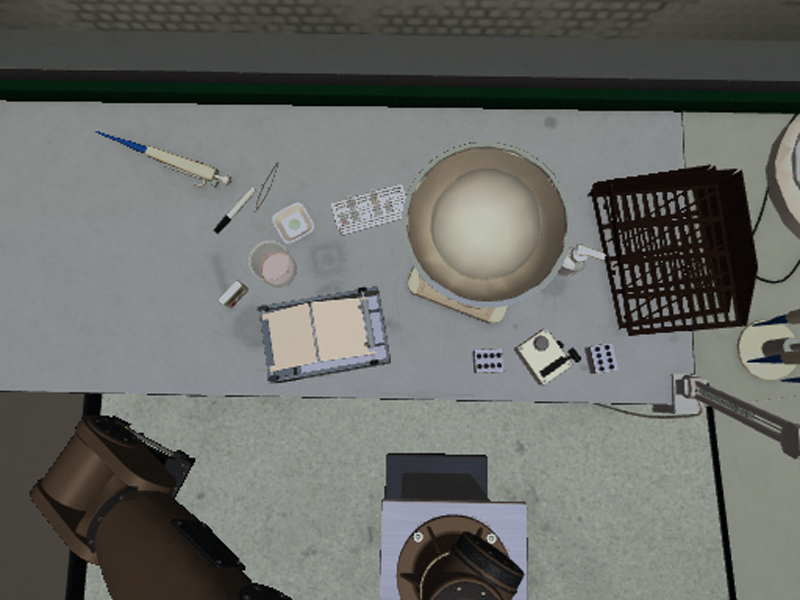

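View pics/scene0b.png

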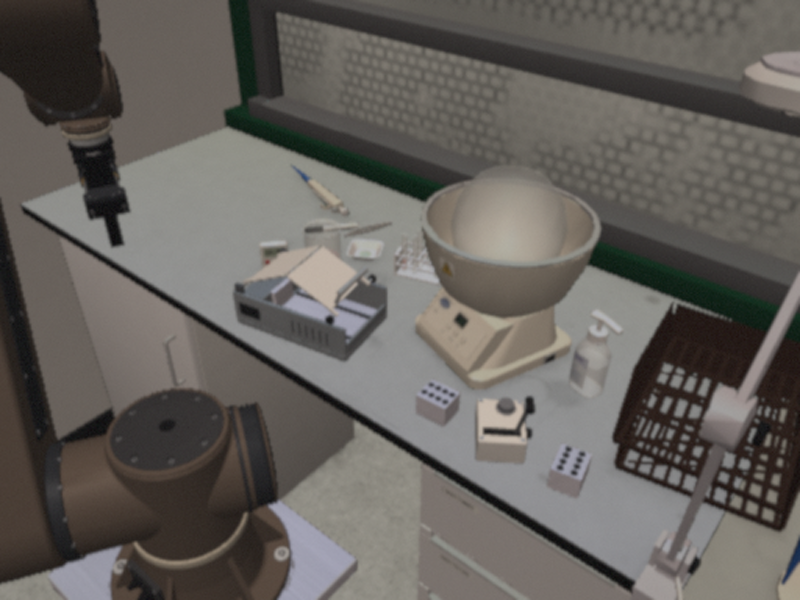

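The top view shows the heater centred near (325,335) of the 800 px image with its cover as a tent. It also shows two blocks, at (488,361) and (603,359), and the switch box at (547,356). I see no third block so far. Next come enlarged crops.

```bash
python3 - <<'E'
from h import *
a=cv2.imread('pics/top0.png')
A=cv2.resize(a[178:250,160:256],None,fx=6,fy=6,interpolation=cv2.INTER_CUBIC)[:, :]
B=cv2.resize(a[200:256,296:402],None,fx=6,fy=6,interpolation=cv2.INTER_CUBIC)
for I,n in((A,'c1'),(B,'c2')):
    for k in range(0,I.shape[1],60): cv2.putText(I,str(k//6),(k,8),0,.3,(0,0,255),1); cv2.line(I,(k,10),(k,14),(0,0,255),1)
    for k in range(0,I.shape[0],60): cv2.putText(I,str(k//6),(0,k+4),0,.3,(0,0,255),1)
print(A.shape,B.shape)
H=np.zeros((A.shape[0]+B.shape[0],max(A.shape[1],B.shape[1]),3),np.uint8);H[:A.shape[0],:A.shape[1]]=A;H[A.shape[0]:,:B.shape[1]]=B
cv2.imwrite('pics/c.png',cv2.resize(H,None,fx=.78,fy=.78) if 0 else H)
E
```

```text
(432, 576, 3) (336, 636, 3)
```

View pics/c.png

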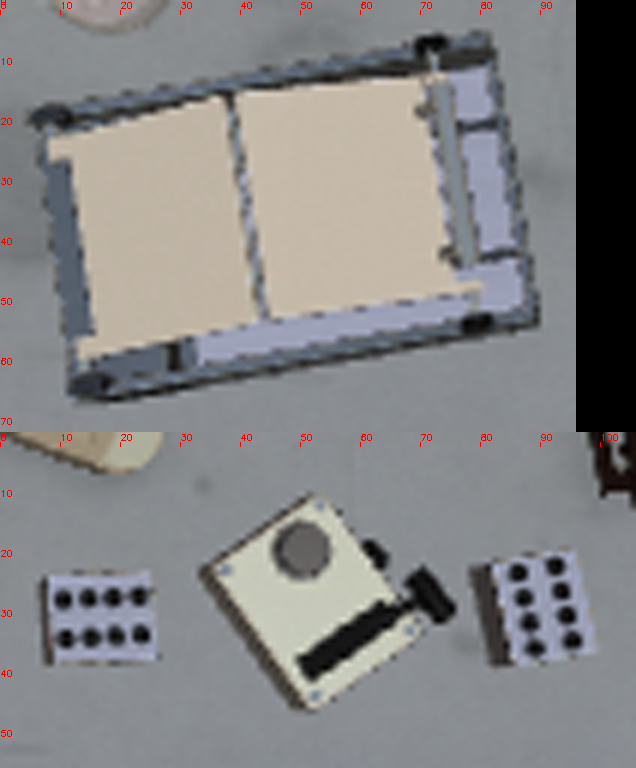

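```bash
cat >> h.py <<'E'
def A(c,X,Y,z): return w(c,160+X/6-.4,178+Y/6-.4,z)
def B(c,X,Y,z): return w(c,296+X/6-.4,200+(Y-432)/6-.4,z)
E
python3 - <<'E'
from h import *
c=load('top0')
P=[A(c,497,35,80),A(c,540,322,80),A(c,72,402,80),A(c,35,112,80)]
print('heater',P); P=np.array(P)[:,:2]
for i in range(4): d=P[(i+1)%4]-P[i]; print(np.linalg.norm(d).round(1),np.degrees(np.arctan2(d[1],d[0])).round(2))
print('mean',P.mean(0))
print('bar ends',A(c,440,82,130),A(c,468,265,130))
print('wall top-right inside pts',A(c,430,42,80),A(c,477,322,80))
for n,Q in(('L',[(47,575),(155,571),(159,662),(52,666)]),('R',[(490,563),(578,550),(597,655),(510,667)])):
    Q=np.array([B(c,x,y,45) for x,y in Q])[:,:2]; print(n,Q.tolist(),Q.mean(0))
    for i in range(4): d=Q[(i+1)%4]-Q[i]; print(np.linalg.norm(d).round(1),np.degrees(np.arctan2(d[1],d[0])).round(2))
Q=np.array([B(c,x,y,50) for x,y in [(205,570),(320,492),(428,625),(307,712)]])[:,:2]; print('box',Q.mean(0))
for i in range(4): d=Q[(i+1)%4]-Q[i]; print(np.linalg.norm(d).round(1),np.degrees(np.arctan2(d[1],d[0])).round(2))
print('btn',B(c,302,550,62),'grip',B(c,430,595,120))
m=Q.mean(0)
E
```

```text
heater [array([610.9, 174.7,  80. ]), array([449.4, 146.7,  80. ]), array([400.2, 405.1,  80. ]), array([562. , 434.3,  80. ])]
163.9 -170.16
263.0 100.78
164.4 10.23
264.2 -79.33
mean [505.625 290.2  ]
bar ends [575.9 202.4 130. ] [476.8 184.5 130. ]
wall top-right inside pts [606.1 212.5  80. ] [448.7 181.7  80. ]
L [[481.4, -36.6], [484.8, -98.4], [433.1, -100.5], [429.6, -39.6]] [457.225 -68.775]
61.9 -86.85
51.7 -177.67
61.0 93.29
51.9 3.31
R [[493.1, -289.9], [501.5, -340.4], [441.8, -349.5], [434.1, -299.9]] [ 467.625 -319.925]
51.2 -80.56
60.4 -171.33
50.2 98.82
59.8 9.62
box [ 470.075 -188.5  ]
80.5 -55.22
96.0 -141.09
85.7 126.03
97.6 35.79
btn [ 497.1 -178.9   62. ] grip [ 469.3 -234.9  120. ]
```

```bash
python3 -m handwheel '[{"hand":0,"x":0.263,"y":-0.421,"z":0.03,"spin":-10.86},{"hand":0,"x":0.263,"y":-0.421,"z":0.03,"spin":-10.86},{"hand":0,"x":0.263,"y":-0.421,"z":0.03,"spin":-10.86},{"hand":0,"x":0.263,"y":-0.421,"z":0.03,"spin":-10.86},{"hand":0,"x":0.263,"y":-0.421,"z":0.03,"spin":-10.86},{"hand":0,"x":0.263,"y":-0.421,"z":0.03,"spin":-10.86},{"hand":0,"x":0.263,"y":-0.421,"z":0.03,"spin":-10.86},{"hand":0,"x":0.263,"y":-0.421,"z":0.03,"spin":-10.86},{"hand":0,"x":0.263,"y":-0.421,"z":0.03,"spin":-10.86},{"hand":0,"x":0.263,"y":-0.421,"z":0.03,"spin":-10.86},{"hand":0,"x":0.263,"y":-0.421,"z":0.03,"spin":-10.86},{"hand":0,"x":0.263,"y":-0.421,"z":0.03,"spin":-10.86},{"hand":0,"x":0.263,"y":-0.421,"z":0.03,"spin":-10.86},{"hand":0,"x":0.263,"y":-0.421,"z":0.03,"spin":-10.86},{"hand":0,"x":0.263,"y":-0.421,"z":0.03,"spin":-10.86},{"hand":0,"x":0.263,"y":-0.421,"z":0.03,"spin":-10.86},{"hand":0,"x":0.263,"y":-0.421,"z":0.03,"spin":-10.86}]'
```

```text
t: 1.52
eef_pos: [531.3, 144.3, 258.6]
tcp_rot: [-3.142, 0.0, 0.18]
ft_force: [0.7, 0.1, 0.3]
opening: 0.006
```

```bash
python3 -m handwheel '[{"hand":0,"z":-0.04},{"hand":0,"z":-0.08},{"hand":0,"z":-0.12},{"hand":0,"z":-0.148},{"hand":0,"z":-0.148},{"hand":0,"z":-0.148}]'; python3 -m handwheel '[{"hand":0,"x":-0.0018,"y":0.01},{"hand":0,"x":-0.0036,"y":0.02},{"hand":0,"x":-0.0053,"y":0.03},{"hand":0,"x":-0.0071,"y":0.04},{"hand":0,"x":-0.0089,"y":0.05},{"hand":0,"x":-0.0107,"y":0.06},{"hand":0,"x":-0.0124,"y":0.07},{"hand":0,"x":-0.0142,"y":0.08},{"hand":0,"x":-0.016,"y":0.09}]'
python3 - <<'E'
from h import *
snap('top','t1'); snap('scene','s1')
a=cv2.imread('pics/t1.png')[170:256,150:270]; b=cv2.imread('pics/s1.png')[120:240,120:280]
cv2.imwrite('pics/v1.png',np.hstack([cv2.resize(a,(400,287)),cv2.resize(b,(400,287))]))
E
```

```text
invalid input
invalid input
```

View pics/v1.png

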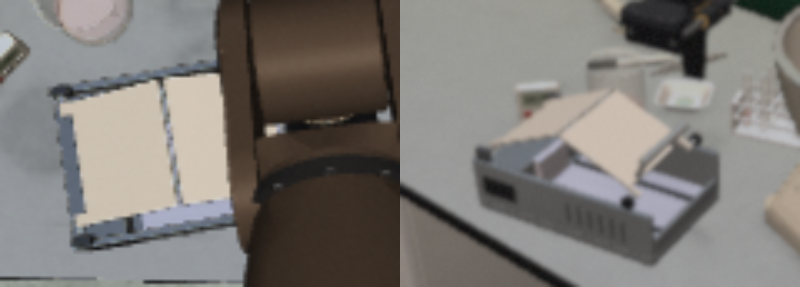

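Both calls were refused because every key has to be present in each row. The pictures show the cover still as a tent and the hand still to the right of it, so nothing has moved yet.

```bash
python3 -m handwheel '[{"hand":0,"x":0,"y":0,"z":-0.04,"spin":0},{"hand":0,"x":0,"y":0,"z":-0.08,"spin":0},{"hand":0,"x":0,"y":0,"z":-0.12,"spin":0},{"hand":0,"x":0,"y":0,"z":-0.148,"spin":0},{"hand":0,"x":0,"y":0,"z":-0.148,"spin":0},{"hand":0,"x":0,"y":0,"z":-0.148,"spin":0}]'; python3 -m handwheel '[{"hand":0,"x":-0.0018,"y":0.01,"z":0,"spin":0},{"hand":0,"x":-0.0036,"y":0.02,"z":0,"spin":0},{"hand":0,"x":-0.0053,"y":0.03,"z":0,"spin":0},{"hand":0,"x":-0.0071,"y":0.04,"z":0,"spin":0},{"hand":0,"x":-0.0089,"y":0.05,"z":0,"spin":0},{"hand":0,"x":-0.0107,"y":0.06,"z":0,"spin":0},{"hand":0,"x":-0.0124,"y":0.07,"z":0,"spin":0},{"hand":0,"x":-0.0142,"y":0.08,"z":0,"spin":0},{"hand":0,"x":-0.016,"y":0.09,"z":0,"spin":0}]'

```

```text
t: 2.12
eef_pos: [531.5, 143.6, 110.4]
tcp_rot: [-3.142, 0.002, 0.179]
ft_force: [0.4, -0.0, -0.0]
opening: 0.008
t: 2.87
eef_pos: [515.6, 234.3, 110.6]
tcp_rot: [-3.142, -0.0, 0.178]
ft_force: [-0.4, -0.1, -1.2]
opening: 0.002
```

```bash
python3 - <<'E'
from h import *
snap('scene','s2')
crop('s2',120,110,300,245,4,'v2')
E
```

```text
(no output)
```

View pics/v2.png

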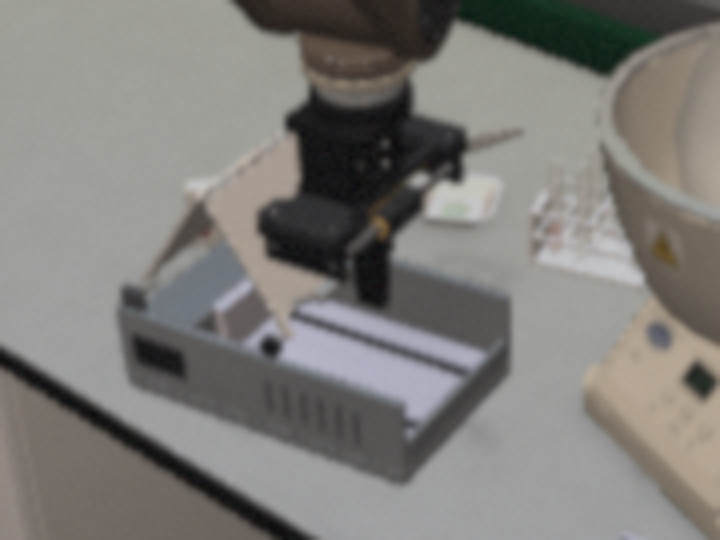

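The cover is folding: the ridge is higher and the panel edge (270,345) is rolling left. I'll carry on.

```bash
python3 -m handwheel '[{"hand":0,"x":-0.0018,"y":0.01,"z":0,"spin":0},{"hand":0,"x":-0.0036,"y":0.02,"z":0,"spin":0},{"hand":0,"x":-0.0053,"y":0.03,"z":0,"spin":0},{"hand":0,"x":-0.0071,"y":0.04,"z":0,"spin":0},{"hand":0,"x":-0.0089,"y":0.05,"z":0,"spin":0},{"hand":0,"x":-0.0107,"y":0.06,"z":0,"spin":0},{"hand":0,"x":-0.0124,"y":0.07,"z":0,"spin":0},{"hand":0,"x":-0.0142,"y":0.08,"z":0,"spin":0},{"hand":0,"x":-0.016,"y":0.09,"z":0,"spin":0},{"hand":0,"x":-0.0178,"y":0.1,"z":0,"spin":0},{"hand":0,"x":-0.0178,"y":0.1,"z":0,"spin":0}]'; python3 -m handwheel '[{"hand":0,"x":-0.0009,"y":0.005,"z":0,"spin":0},{"hand":0,"x":-0.0014,"y":0.008,"z":0,"spin":0},{"hand":0,"x":-0.0018,"y":0.01,"z":0,"spin":0},{"hand":0,"x":-0.0018,"y":0.01,"z":0,"spin":0}]'

```

```text
t: 3.83
eef_pos: [497.8, 335.0, 110.7]
tcp_rot: [-3.141, -0.0, 0.179]
ft_force: [0.0, -0.2, -1.0]
opening: 0.006
t: 4.17
eef_pos: [496.3, 343.3, 110.7]
tcp_rot: [-3.142, -0.0, 0.178]
ft_force: [-0.4, 0.5, -0.0]
opening: 0.002
```

```bash
for i in 1 2; do python3 -m handwheel '[{"hand":0,"x":-0.0003,"y":0.002,"z":0,"spin":0},{"hand":0,"x":-0.0006,"y":0.0035,"z":0,"spin":0},{"hand":0,"x":-0.0006,"y":0.0035,"z":0,"spin":0}]'; done; python3 - <<'E'
from h import *
snap('scene','s3'); snap('top','t3')
a=cv2.imread('pics/t3.png')[170:256,150:270]; b=cv2.imread('pics/s3.png')[110:245,120:300]
cv2.imwrite('pics/v3.png',np.hstack([cv2.resize(a,(400,300)),cv2.resize(b,(400,300))]))
E
```

```text
t: 4.42
eef_pos: [495.8, 346.5, 110.6]
tcp_rot: [3.141, 0.0, 0.178]
ft_force: [1.0, -3.0, -0.1]
opening: 0.004
t: 4.67
eef_pos: [495.4, 348.2, 110.3]
tcp_rot: [3.138, 0.001, 0.179]
ft_force: [3.9, -15.0, 0.7]
opening: 0.004
```

View pics/v3.png

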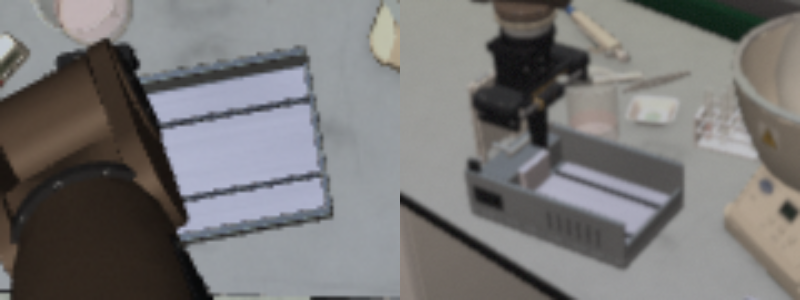

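The stop is reached with 15 N. The top view shows the trough open with both guide strips, and the scene view shows the panels upright. Next I back off, rise and hover over the left block.

```bash
python3 -m handwheel '[{"hand":0,"x":0.005,"y":-0.03,"z":0,"spin":0},{"hand":0,"x":0.012,"y":-0.07,"z":0.01,"spin":0},{"hand":0,"x":0.018,"y":-0.1,"z":0.05,"spin":0},{"hand":0.08,"x":-0.038,"y":-0.417,"z":0.13,"spin":16.54},{"hand":0.08,"x":-0.038,"y":-0.417,"z":0.13,"spin":16.54},{"hand":0.08,"x":-0.038,"y":-0.417,"z":0.13,"spin":16.54},{"hand":0.08,"x":-0.038,"y":-0.417,"z":0.13,"spin":16.54},{"hand":0.08,"x":-0.038,"y":-0.417,"z":0.13,"spin":16.54},{"hand":0.08,"x":-0.038,"y":-0.417,"z":0.13,"spin":16.54},{"hand":0.08,"x":-0.038,"y":-0.417,"z":0.13,"spin":16.54},{"hand":0.08,"x":-0.038,"y":-0.417,"z":0.13,"spin":16.54},{"hand":0.08,"x":-0.038,"y":-0.417,"z":0.13,"spin":16.54},{"hand":0.08,"x":-0.038,"y":-0.417,"z":0.13,"spin":16.54},{"hand":0.08,"x":-0.038,"y":-0.417,"z":0.13,"spin":16.54},{"hand":0.08,"x":-0.038,"y":-0.417,"z":0.13,"spin":16.54},{"hand":0.08,"x":-0.038,"y":-0.417,"z":0.13,"spin":16.54},{"hand":0.08,"x":-0.038,"y":-0.417,"z":0.13,"spin":16.54},{"hand":0.08,"x":-0.038,"y":-0.417,"z":0.13,"spin":16.54}]'; python3 - <<'E'
from h import *
c=snap('wrist','w1'); t=snap('top','t4')
a=cv2.resize(c['img'],(400,300)); b=cv2.resize(t['img'][170:262,150:402],(800,292),interpolation=cv2.INTER_CUBIC)
H=np.zeros((592,800,3),np.uint8); H[:300,:400]=a; H[300:,:]=b; cv2.imwrite('pics/v4.png',H[:,:,::-1])
E
```

```text
t: 6.27
eef_pos: [457.1, -66.7, 240.8]
tcp_rot: [3.141, -0.0, 1.619]
ft_force: [-1.1, 1.2, 0.4]
opening: 0.84
```

View pics/v4.png

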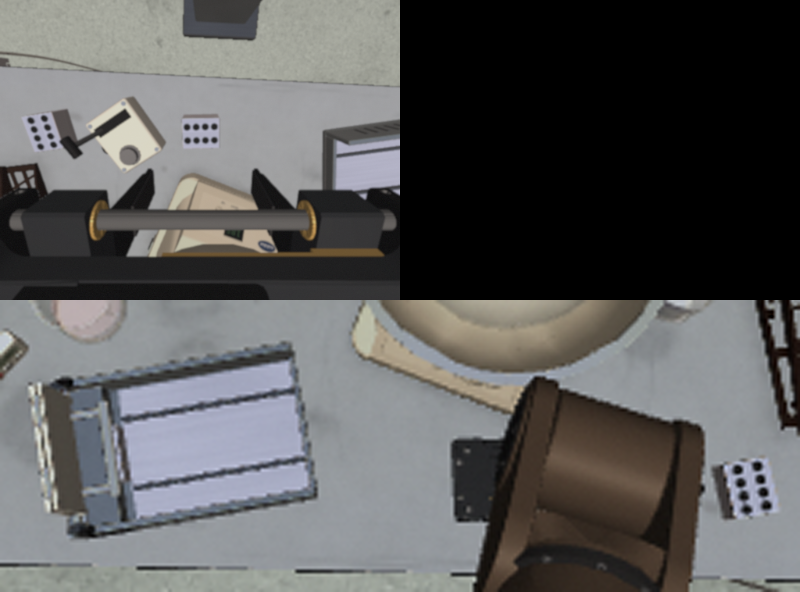

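The cover stays folded. Both blocks and the box are where they were, and the trough is empty. I'll enlarge the block in the wrist view and the heater in the top view.

```bash
python3 - <<'E'
from h import *
a=cv2.imread('pics/w1.png')[135:200,220:290]; b=cv2.imread('pics/t4.png')[180:250,160:256]
a=cv2.resize(a,None,fx=5,fy=5,interpolation=cv2.INTER_CUBIC); b=cv2.resize(b,None,fx=8,fy=8,interpolation=cv2.INTER_CUBIC)
cv2.imwrite('pics/v5.png',b)
# block rect by colour in wrist
c=load('w1'); h=cv2.imread('pics/w1.png')[135:200,220:290].astype(int)
m=((h[...,0]-h[...,2]>12)&(h[...,0]>130)).astype(np.uint8); m=cv2.morphologyEx(m,cv2.MORPH_CLOSE,np.ones((9,9),np.uint8))
k=max(cv2.findContours(m,0,2)[0],key=cv2.contourArea)
p=cv2.boxPoints(cv2.minAreaRect(k))+[220,135]
Q=np.array([w(c,u,v,45) for u,v in p])[:,:2]; print(Q,Q.mean(0))
for i in range(4): d=Q[(i+1)%4]-Q[i]; print(np.linalg.norm(d).round(1),np.degrees(np.arctan2(d[1],d[0])).round(2))
E
```

```text
[[436.4 -97.6]
 [433.7 -42.4]
 [481.  -39.2]
 [483.8 -96.4]] [458.725 -68.9  ]
55.3 92.8
47.4 3.87
57.3 -87.2
47.4 -178.55
```

View pics/v5.png

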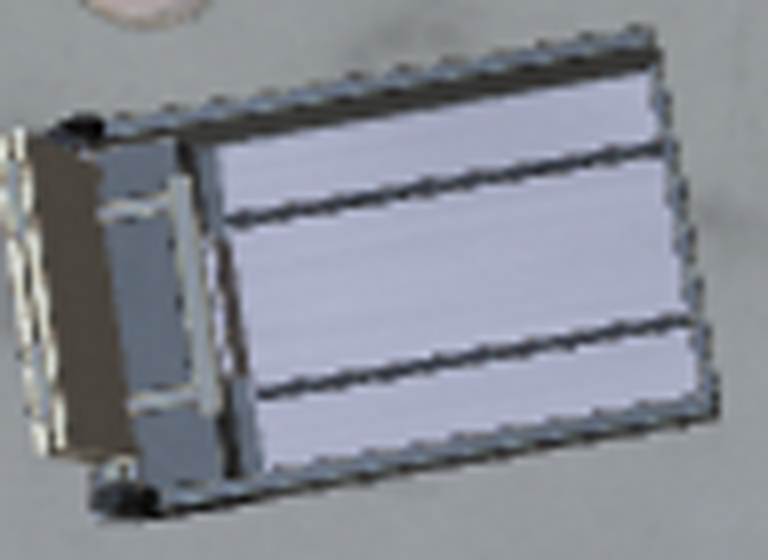

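```bash
python3 - <<'E'
from h import *
c=load('t4'); f=lambda X,Y,z: w(c,160+X/8-.44,180+Y/8-.44,z)[:2]
u=[f(232,220,26),f(655,150,26)]; l=[f(262,392,26),f(690,320,26)]
print(u,l)
for a,b in(u,l): d=a-b; print(np.degrees(np.arctan2(d[1],d[0]))-90)
cen=np.array([505.6,290.2]); yaw=np.radians(10.2); R=np.array([[np.cos(yaw),-np.sin(yaw)],[np.sin(yaw),np.cos(yaw)]])
for p in u+l+[f(210,230,65),f(232,370,65),f(236,235,20),f(252,340,20),f(655,70,20),f(697,395,20),f(655,35,80),f(715,418,80),f(75,125,80),f(120,500,80)]: print(p,(R.T@(p-cen)).round(1))
for n,p in(('p1',(0,20)),('p2',(0,-20))): print(n,cen+R@np.array(p))
E
```

```text
[array([532.5, 364.5]), array([566.9, 179.6])] [array([457.5, 348. ]), array([492.4, 162.4])]
10.539183728628231
10.649474499700005
[532.5 364.5] [39.6 68.4]
[566.9 179.6] [  40.7 -119.7]
[457.5 348. ] [-37.1  65.4]
[492.4 162.4] [ -35.6 -123.4]
[523.9 366.3] [31.5 71.7]
[464.5 354.2] [-29.1  70.3]
[526.5 363.6] [33.6 68.5]
[480.4 354.5] [-13.4  67.7]
[603.5 180.9] [  77.  -124.9]
[460.1 158.8] [ -68.  -121.3]
[609.1 178. ] [  82.  -128.8]
[447.5 148.8] [ -82.2 -128.9]
[565.9 422.6] [ 82.8 119.6]
[408.8 395.7] [-76.6 121. ]
p1 [502.05830519 309.88391216]
p2 [509.14169481 270.51608784]
```

```bash
python3 -m handwheel '[{"hand":0.08,"x":0.001,"y":0,"z":-0.04,"spin":0},{"hand":0.08,"x":0.001,"y":0,"z":-0.08,"spin":0},{"hand":0.08,"x":0.001,"y":0,"z":-0.12,"spin":0},{"hand":0.08,"x":0.001,"y":0,"z":-0.15,"spin":0},{"hand":0.08,"x":0.001,"y":0,"z":-0.18,"spin":0},{"hand":0.08,"x":0.001,"y":0,"z":-0.2,"spin":0},{"hand":0.08,"x":0.001,"y":0,"z":-0.214,"spin":0},{"hand":0.08,"x":0.001,"y":0,"z":-0.214,"spin":0},{"hand":0.08,"x":0.001,"y":0,"z":-0.214,"spin":0}]'; python3 -m handwheel '[{"hand":0.04,"x":0,"y":0,"z":0,"spin":0},{"hand":0.04,"x":0,"y":0,"z":0,"spin":0},{"hand":0.04,"x":0,"y":0,"z":0,"spin":0},{"hand":0.04,"x":0,"y":0,"z":0,"spin":0},{"hand":0.04,"x":0,"y":0,"z":0,"spin":0},{"hand":0.04,"x":0,"y":0,"z":0,"spin":0}]'
```

```text
t: 7.12
eef_pos: [458.0, -66.7, 26.4]
tcp_rot: [-3.14, -0.001, 1.621]
ft_force: [-0.5, -0.1, 0.5]
opening: 0.842
t: 7.62
eef_pos: [458.6, -67.0, 27.6]
tcp_rot: [3.14, 0.001, 1.622]
ft_force: [-0.7, 0.1, 7.6]
opening: 0.63
```

```bash
python3 -m handwheel '[{"hand":0.04,"x":0,"y":0,"z":0.02,"spin":0},{"hand":0.04,"x":0,"y":0,"z":0.06,"spin":0},{"hand":0.04,"x":0,"y":0,"z":0.1,"spin":0},{"hand":0.04,"x":0.05,"y":0.2,"z":0.14,"spin":-16.48},{"hand":0.04,"x":0.05,"y":0.2,"z":0.14,"spin":-16.48},{"hand":0.04,"x":0.05,"y":0.2,"z":0.14,"spin":-16.48},{"hand":0.04,"x":0.05,"y":0.2,"z":0.14,"spin":-16.48},{"hand":0.04,"x":0.05,"y":0.2,"z":0.14,"spin":-16.48},{"hand":0.04,"x":0.05,"y":0.2,"z":0.14,"spin":-16.48},{"hand":0.04,"x":0.05,"y":0.2,"z":0.14,"spin":-16.48},{"hand":0.04,"x":0.05,"y":0.2,"z":0.14,"spin":-16.48},{"hand":0.04,"x":0.05,"y":0.2,"z":0.14,"spin":-16.48},{"hand":0.04,"x":0.05,"y":0.2,"z":0.14,"spin":-16.48},{"hand":0.04,"x":0.05,"y":0.2,"z":0.14,"spin":-16.48},{"hand":0.04,"x":0.05,"y":0.24,"z":0.14,"spin":-16.48},{"hand":0.04,"x":0.048,"y":0.28,"z":0.14,"spin":-16.48},{"hand":0.04,"x":0.046,"y":0.32,"z":0.14,"spin":-16.48},{"hand":0.04,"x":0.045,"y":0.36,"z":0.14,"spin":-16.48},{"hand":0.04,"x":0.044,"y":0.377,"z":0.14,"spin":-16.48},{"hand":0.04,"x":0.044,"y":0.377,"z":0.14,"spin":-16.48}]'; python3 -m handwheel '[{"hand":0.04,"x":0,"y":0,"z":0,"spin":0},{"hand":0.04,"x":0,"y":0,"z":0,"spin":0}]'; python3 - <<'E'
from h import *
c=snap('wrist','w2'); crop('w2',0,0,512,384,1.5,'v6'); s=state(); print(s['eef_pos'],s['ft_force'],s['opening'],s['t'])
E
```

```text
t: 9.28
eef_pos: [501.2, 313.6, 166.5]
tcp_rot: [-3.141, -0.0, 0.187]
ft_force: [0.4, -0.1, -2.3]
opening: 0.627
t: 9.45
eef_pos: [501.8, 309.6, 166.6]
tcp_rot: [3.141, 0.001, 0.184]
ft_force: [1.1, -0.9, -2.7]
opening: 0.63
[502.02250774 309.23640324 166.64859919] [ 0.73898778  0.50416278 -1.37397418] 0.6313664359208643 9.5
```

View pics/v6.png

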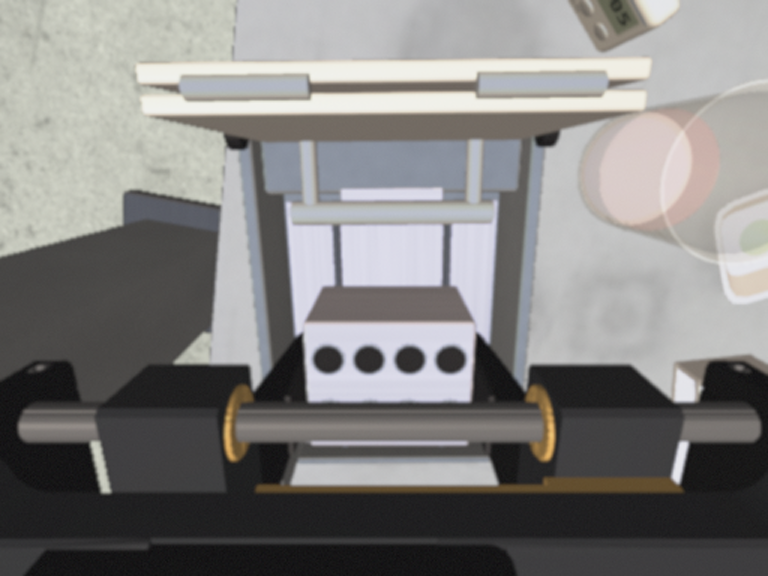

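The view shows the block held square above the trough. Strips are seen at u≈337 and 447, and the folded cover is clear of the hand. I'll cross-check the row's centre line from this picture.

```bash
python3 - <<'E'
from h import *
c=load('w2'); f=lambda X,Y,z: w(c,X/1.5-.3,Y/1.5-.3,z)[:2]
cen=np.array([506.3,290.3]); yaw=np.radians(10.5); R=np.array([[np.cos(yaw),-np.sin(yaw)],[np.sin(yaw),np.cos(yaw)]])
for n,p in(('stripL',f(337,240,26)),('stripR',f(446,240,26)),('stripL',f(337,275,26)),('stripR',f(447,275,26)),('wallL',f(247,210,80)),('wallR',f(538,210,80)),('wallL',f(260,350,80)),('wallR',f(525,350,80)),('blockL',f(305,321,185.6)),('blockR',f(473,321,185.6)),('ctl',f(262,192,65)),('ctl',f(519,192,65)),('sens',f(340,190,65)),('sens',f(441,190,65))): print(n,p,(R.T@(p-cen)).round(1))
s=state(); print(R.T@(s['eef_pos'][:2]-cen))
E
```

```text
stripL [461.6 326.6] [-37.3  43.8]
stripR [536.1 340.5] [38.4 43.9]
stripL [465.4 301.7] [-38.1  18.7]
stripR [542.3 316. ] [40.1 18.7]
wallL [414.4 345.5] [-80.3  71. ]
wallR [573.9 375.1] [81.9 71.1]
wallL [430.  261.7] [-80.2 -14.2]
wallR [589.7 291.3] [ 82.2 -14.2]
blockL [468.8 330.2] [-29.6  46.1]
blockR [524.9 340.6] [27.5 46.1]
ctl [417.5 354.9] [-75.5  79.7]
ctl [565.5 382.3] [75.  79.7]
sens [462.3 364.4] [-29.8  80.9]
sens [520.3 375.1] [29.2 80.8]
[-0.75497986 19.39882247]
```

```bash
python3 -m handwheel '[{"hand":0.04,"x":0.0013,"y":0,"z":-0.03,"spin":0},{"hand":0.04,"x":0.0013,"y":0,"z":-0.06,"spin":0},{"hand":0.04,"x":0.0013,"y":0,"z":-0.09,"spin":0},{"hand":0.04,"x":0.0013,"y":0,"z":-0.105,"spin":0},{"hand":0.04,"x":0.0013,"y":0,"z":-0.113,"spin":0},{"hand":0.04,"x":0.0013,"y":0,"z":-0.1185,"spin":0},{"hand":0.04,"x":0.0013,"y":0,"z":-0.1185,"spin":0},{"hand":0.04,"x":0.0013,"y":0,"z":-0.1185,"spin":0}]'; python3 -m handwheel '[{"hand":0.08,"x":0,"y":0,"z":0,"spin":0},{"hand":0.08,"x":0,"y":0,"z":0,"spin":0},{"hand":0.08,"x":0,"y":0,"z":0,"spin":0},{"hand":0.08,"x":0,"y":0,"z":0,"spin":0}]'
```

```text
t: 10.17
eef_pos: [504.0, 310.0, 49.0]
tcp_rot: [-3.141, -0.001, 0.183]
ft_force: [0.5, 0.8, -1.9]
opening: 0.631
t: 10.5
eef_pos: [503.6, 310.3, 48.7]
tcp_rot: [-3.141, -0.001, 0.184]
ft_force: [0.1, -1.1, 0.1]
opening: 0.825
```

```bash
python3 - <<'E'
from h import *
c=load('top0'); s=512/800
for n,u,v,z in(('front',487,302,270),('back',487,145,270),('left',407,222,270),('right',567,222,270)): print(n,w(c,u*s,v*s,z))
c=load('scene0')
for n,u,v,z in(('L',423,220,270),('R',598,225,270)): print(n,w(c,u*s,v*s,z))
E
```

```text
front [553.2 -35.8 270. ]
back [857.8 -35.8 270. ]
left [702.9 114.9 270. ]
right [ 708.3 -186.2  270. ]
L [605.4  84.3 270. ]
R [ 792.  -166.8  270. ]
```

```bash
python3 -m handwheel '[{"hand":0.08,"x":0,"y":0,"z":0.04,"spin":0},{"hand":0.08,"x":0,"y":0,"z":0.08,"spin":0},{"hand":0.08,"x":0,"y":0,"z":0.121,"spin":0},{"hand":0.08,"x":-0.018,"y":-0.037,"z":0.121,"spin":0},{"hand":0.08,"x":-0.036,"y":-0.074,"z":0.121,"spin":0},{"hand":0.08,"x":-0.054,"y":-0.111,"z":0.121,"spin":0},{"hand":0.08,"x":-0.072,"y":-0.148,"z":0.121,"spin":0},{"hand":0.08,"x":-0.08,"y":-0.188,"z":0.121,"spin":0},{"hand":0.08,"x":-0.088,"y":-0.228,"z":0.121,"spin":0},{"hand":0.08,"x":-0.088,"y":-0.268,"z":0.121,"spin":0},{"hand":0.08,"x":-0.088,"y":-0.308,"z":0.121,"spin":0},{"hand":0.08,"x":-0.088,"y":-0.348,"z":0.121,"spin":0},{"hand":0.08,"x":-0.088,"y":-0.388,"z":0.121,"spin":-0.28},{"hand":0.08,"x":-0.08,"y":-0.428,"z":0.121,"spin":-0.28},{"hand":0.08,"x":-0.072,"y":-0.468,"z":0.121,"spin":-0.28},{"hand":0.08,"x":-0.06,"y":-0.508,"z":0.121,"spin":-0.28},{"hand":0.08,"x":-0.048,"y":-0.548,"z":0.121,"spin":-0.28},{"hand":0.08,"x":-0.036,"y":-0.588,"z":0.121,"spin":-0.28},{"hand":0.08,"x":-0.036,"y":-0.63,"z":0.121,"spin":-0.28},{"hand":0.08,"x":-0.036,"y":-0.63,"z":0.121,"spin":-0.28}]'; python3 -m handwheel '[{"hand":0.08,"x":0,"y":0,"z":0,"spin":0},{"hand":0.08,"x":0,"y":0,"z":0,"spin":0}]'; python3 - <<'E'
from h import *
c=snap('wrist','w3'); t=snap('top','t5'); s=state(); print(s['eef_pos'],s['ft_force'],s['t'])
a=cv2.resize(c['img'],(500,375)); b=cv2.resize(t['img'][180:255,150:402],(750,223),interpolation=cv2.INTER_CUBIC)
H=np.zeros((598,750,3),np.uint8); H[:375,:500]=a; H[375:,:]=b; cv2.imwrite('pics/v7.png',H[:,:,::-1])
E
```

```text
t: 12.17
eef_pos: [467.8, -326.0, 169.1]
tcp_rot: [3.139, -0.001, 0.156]
ft_force: [-0.2, 0.3, -0.4]
opening: 0.844
t: 12.33
eef_pos: [467.0, -319.3, 169.0]
tcp_rot: [-3.141, 0.0, 0.159]
ft_force: [0.0, 0.4, 0.5]
opening: 0.845
[ 467.35253306 -318.53067845  169.37478278] [ 0.59613843  0.22803966 -0.34818797] 12.4333
```

View pics/v7.png

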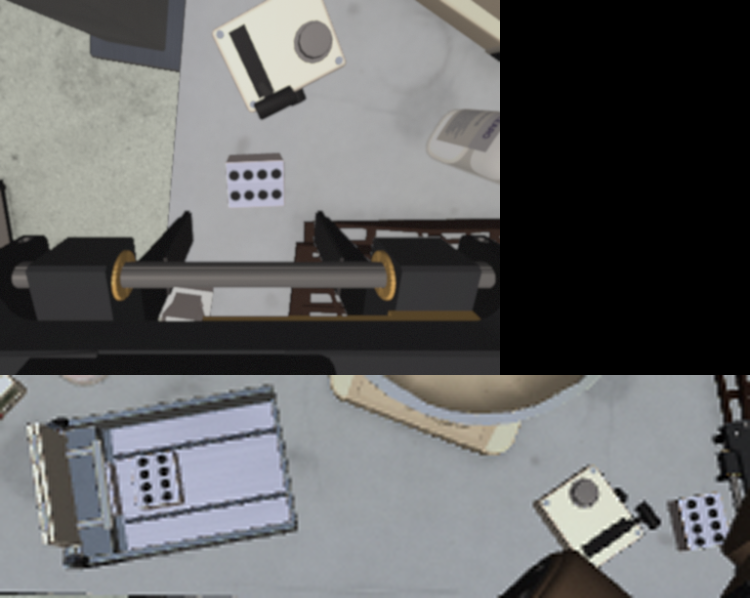

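Block 1 is in the trough between the strips, and the right block is unmoved. I'll check its position and the dark basket's edge against the gripper body.

```bash
python3 - <<'E'
from h import *
c=load('w3'); s=512/500
Q=np.array([w(c,u*s-.2,v*s-.2,45) for u,v in [(226,160.5),(283,158.5),(285,206),(228,208)]])[:,:2]; print(Q.mean(0))
for i in range(4): d=Q[(i+1)%4]-Q[i]; print(np.linalg.norm(d).round(1),np.degrees(np.arctan2(d[1],d[0])).round(2))
for z in(0,100,150): print('wrist basket corner',z,w(c,304*s,222*s,z),'right',w(c,500*s,220*s,z),'near',w(c,292*s,300*s,z))
t=load('top0')
for z in(0,100,150): print('top',z,w(t,628*.64,335*.64,z),w(t,590*.64,190*.64,z))
E
```

```text
[ 469.425 -320.6  ]
57.7 11.1
51.4 -76.83
60.6 -168.88
51.4 99.87
wrist basket corner 0 [ 540.1 -373.3    0. ] right [ 781.7 -332.     0. ] near [ 547.9 -489.2    0. ]
wrist basket corner 100 [ 513.7 -332.5  100. ] right [ 681.  -303.8  100. ] near [ 519.1 -412.7  100. ]
wrist basket corner 150 [ 500.5 -312.   150. ] right [ 630.7 -289.8  150. ] near [ 504.7 -374.5  150. ]
top 0 [ 523.3 -391.5    0. ] [ 864.7 -313.3    0. ]
top 100 [ 513.5 -355.3  100. ] [ 830.2 -282.8  100. ]
top 150 [ 508.6 -337.3  150. ] [ 812.9 -267.5  150. ]
```

The basket's near rim is close to (515,-350), about 100 mm high. So I grip the block 10 mm off centre (to the left) and higher, which keeps the gripper body clear.

```bash
python3 -m handwheel '[{"hand":0.08,"x":0.0005,"y":0.008,"z":0,"spin":0.18},{"hand":0.08,"x":0.0005,"y":0.008,"z":-0.03,"spin":0.18},{"hand":0.08,"x":0.0005,"y":0.008,"z":-0.06,"spin":0.18},{"hand":0.08,"x":0.0005,"y":0.008,"z":-0.085,"spin":0.18},{"hand":0.08,"x":0.0005,"y":0.008,"z":-0.1,"spin":0.18}]'; python3 -m handwheel '[{"hand":0.08,"x":0,"y":0,"z":-0.01,"spin":0},{"hand":0.08,"x":0,"y":0,"z":-0.02,"spin":0},{"hand":0.08,"x":0,"y":0,"z":-0.031,"spin":0},{"hand":0.08,"x":0,"y":0,"z":-0.031,"spin":0}]'; python3 -m handwheel '[{"hand":0.04,"x":0,"y":0,"z":0,"spin":0},{"hand":0.04,"x":0,"y":0,"z":0,"spin":0},{"hand":0.04,"x":0,"y":0,"z":0,"spin":0},{"hand":0.04,"x":0,"y":0,"z":0,"spin":0},{"hand":0.04,"x":0,"y":0,"z":0,"spin":0},{"hand":0.04,"x":0,"y":0,"z":0,"spin":0}]'; python3 -m handwheel '[{"hand":0.04,"x":0,"y":0,"z":0.02,"spin":0},{"hand":0.04,"x":0,"y":0,"z":0.05,"spin":0},{"hand":0.04,"x":0,"y":0,"z":0.09,"spin":0},{"hand":0.04,"x":0,"y":0,"z":0.131,"spin":0},{"hand":0.04,"x":0,"y":0,"z":0.17,"spin":0},{"hand":0.04,"x":0,"y":0,"z":0.17,"spin":0}]'
```

```text
t: 12.85
eef_pos: [467.5, -309.7, 67.3]
tcp_rot: [-3.14, 0.001, 0.177]
ft_force: [0.5, -0.7, -0.6]
opening: 0.841
t: 13.18
eef_pos: [467.7, -311.1, 36.9]
tcp_rot: [-3.14, 0.001, 0.175]
ft_force: [-0.2, 0.5, -0.1]
opening: 0.84
t: 13.68
eef_pos: [468.1, -312.0, 38.8]
tcp_rot: [3.141, -0.001, 0.175]
ft_force: [-1.2, 1.1, 7.1]
opening: 0.629
t: 14.18
eef_pos: [469.7, -313.2, 215.3]
tcp_rot: [3.133, -0.007, 0.175]
ft_force: [0.9, -0.5, -1.6]
opening: 0.627
```

```bash
python3 -m handwheel '[{"hand":0.04,"x":-0.02,"y":0.036,"z":0,"spin":0},{"hand":0.04,"x":-0.04,"y":0.072,"z":-0.01,"spin":0},{"hand":0.04,"x":-0.052,"y":0.11,"z":-0.02,"spin":0.1},{"hand":0.04,"x":-0.052,"y":0.15,"z":-0.03,"spin":0.1},{"hand":0.04,"x":-0.052,"y":0.19,"z":-0.04,"spin":0.1},{"hand":0.04,"x":-0.052,"y":0.23,"z":-0.04,"spin":0.1},{"hand":0.04,"x":-0.052,"y":0.27,"z":-0.04,"spin":0.1},{"hand":0.04,"x":-0.052,"y":0.31,"z":-0.04,"spin":0.1},{"hand":0.04,"x":-0.052,"y":0.35,"z":-0.04,"spin":0.1},{"hand":0.04,"x":-0.048,"y":0.39,"z":-0.04,"spin":0.1},{"hand":0.04,"x":-0.04,"y":0.43,"z":-0.04,"spin":0.1},{"hand":0.04,"x":-0.02,"y":0.465,"z":-0.04,"spin":0.1},{"hand":0.04,"x":0,"y":0.5,"z":-0.04,"spin":0.1},{"hand":0.04,"x":0.02,"y":0.535,"z":-0.04,"spin":0.1},{"hand":0.04,"x":0.044,"y":0.573,"z":-0.04,"spin":0.1},{"hand":0.04,"x":0.044,"y":0.573,"z":-0.04,"spin":0.1},{"hand":0.04,"x":0.044,"y":0.573,"z":-0.04,"spin":0.1}]'; python3 - <<'E'
from h import *
c=snap('wrist','w4'); crop('w4',100,60,412,384,1.8,'v8'); s=state(); print(s['eef_pos'],s['tcp_rot'],s['ft_force'],s['opening'],s['t'])
E
```

```text
t: 15.6
eef_pos: [512.0, 262.8, 166.9]
tcp_rot: [3.141, 0.001, 0.186]
ft_force: [-0.6, 0.3, -2.4]
opening: 0.63
[511.25667721 261.46785672 167.03335326] [3.14117868e+00 1.81738354e-03 1.84847815e-01] [-0.86152592  0.25845441 -2.19506756] 0.6292396051949518 15.65
```

View pics/v8.png

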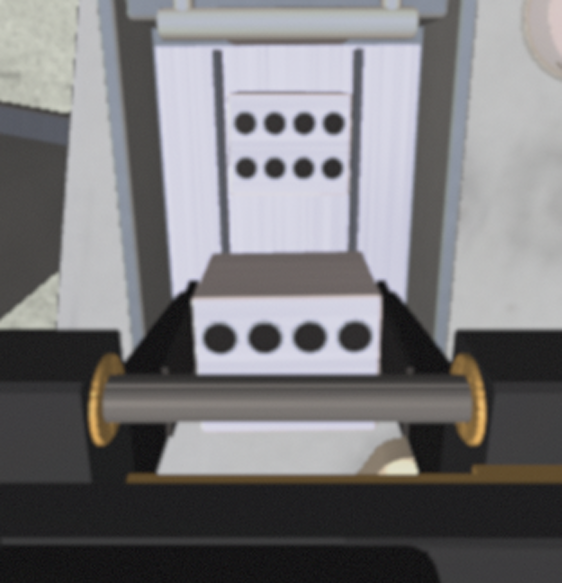

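Block 1 sits between the strips, with the held block square behind it. I'll check both positions numerically.

```bash
python3 - <<'E'
from h import *
c=load('w4'); f=lambda X,Y,z: w(c,100+X/1.8-.3,60+Y/1.8-.3,z)[:2]
cen=np.array([506.3,290.3]); yaw=np.radians(10.5); R=np.array([[np.cos(yaw),-np.sin(yaw)],[np.sin(yaw),np.cos(yaw)]])
for n,p in(('b1 UL',f(231,93,65)),('b1 UR',f(351,93,65)),('b1 LL',f(227,193,65)),('b1 LR',f(353,193,65)),('sL',f(218,60,26)),('sR',f(357,60,26)),('sL',f(225,230,26)),('sR',f(353,230,26)),('held UL',f(193,296,174)),('held UR',f(381,296,174))): print(n,(R.T@(p-cen)).round(1))
s=state(); print(R.T@(s['eef_pos'][:2]-cen))
E
```

```text
b1 UL [-26.6  45.6]
b1 UR [31.1 45.8]
b1 LL [-30.   -3.4]
b1 LR [33.9 -3.2]
sL [-37.3  62. ]
sR [38.4 62.2]
sL [-36.5 -34.3]
sR [ 39.8 -34.1]
held UL [-28.7 -12.8]
held UR [ 29.7 -12.6]
[ -0.38056359 -29.25262905]
```

```bash
python3 -m handwheel '[{"hand":0.04,"x":0.0008,"y":0,"z":-0.03,"spin":0},{"hand":0.04,"x":0.0008,"y":0,"z":-0.06,"spin":0},{"hand":0.04,"x":0.0008,"y":0,"z":-0.085,"spin":0},{"hand":0.04,"x":0.0008,"y":0,"z":-0.1,"spin":0},{"hand":0.04,"x":0.0008,"y":0,"z":-0.107,"spin":0},{"hand":0.04,"x":0.0008,"y":0,"z":-0.107,"spin":0},{"hand":0.04,"x":0.0008,"y":0,"z":-0.107,"spin":0}]'; python3 -m handwheel '[{"hand":0.08,"x":0,"y":0,"z":0,"spin":0},{"hand":0.08,"x":0,"y":0,"z":0,"spin":0},{"hand":0.08,"x":0,"y":0,"z":0,"spin":0},{"hand":0.08,"x":0,"y":0,"z":0,"spin":0}]'
```

```text
t: 16.23
eef_pos: [512.8, 260.6, 61.8]
tcp_rot: [3.142, -0.0, 0.183]
ft_force: [-0.4, 0.2, -1.6]
opening: 0.627
t: 16.57
eef_pos: [513.0, 261.3, 62.0]
tcp_rot: [-3.141, -0.001, 0.184]
ft_force: [0.3, -0.4, -0.4]
opening: 0.825
```

```bash
python3 -m handwheel '[{"hand":0.08,"x":0,"y":0,"z":0.025,"spin":0},{"hand":0.08,"x":0,"y":0,"z":0.05,"spin":0},{"hand":0.03,"x":0,"y":0,"z":0.05,"spin":0},{"hand":0.03,"x":0.0055,"y":-0.03,"z":0.05,"spin":0},{"hand":0.03,"x":0.0106,"y":-0.057,"z":0.05,"spin":0},{"hand":0.03,"x":0.0106,"y":-0.057,"z":0.05,"spin":0},{"hand":0.03,"x":0.0106,"y":-0.057,"z":0.05,"spin":0},{"hand":0.03,"x":0.0106,"y":-0.057,"z":0.025,"spin":0},{"hand":0.03,"x":0.0106,"y":-0.057,"z":0,"spin":0},{"hand":0.03,"x":0.0106,"y":-0.057,"z":-0.02,"spin":0},{"hand":0.03,"x":0.0106,"y":-0.057,"z":-0.02,"spin":0}]'; python3 - <<'E'
from h import *
c=snap('wrist','w5'); crop('w5',100,60,412,384,1.8,'v9'); s=state(); print(s['eef_pos'],s['ft_force'],s['opening'])
c=load('w5')
E
```

```text
t: 17.48
eef_pos: [521.6, 204.5, 38.0]
tcp_rot: [3.141, 0.005, 0.184]
ft_force: [0.2, -0.0, 0.0]
opening: 0.325
[522.36222297 204.70208465  39.80616207] [-0.02343527 -0.15099589  0.74041729] 0.3180253128907038
```

View pics/v9.png

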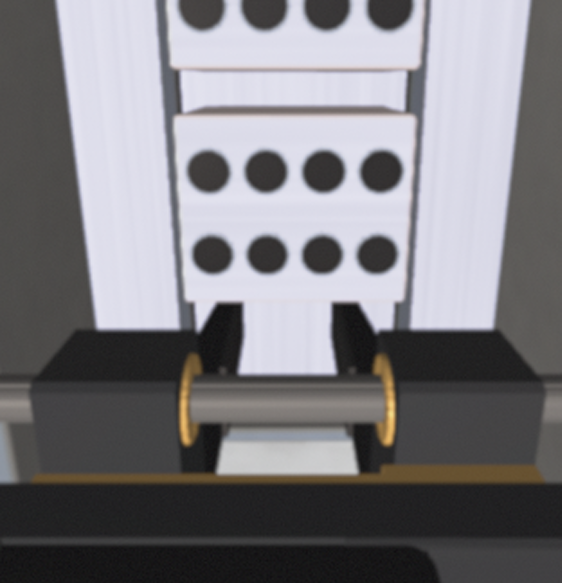

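Both blocks are in line between the strips, and the spread fingers are behind block 2. Now I push the row left.

```bash
python3 -m handwheel '[{"hand":0.03,"x":-0.0018,"y":0.0098,"z":0,"spin":0},{"hand":0.03,"x":-0.0027,"y":0.0147,"z":0,"spin":0},{"hand":0.03,"x":-0.0036,"y":0.0197,"z":0,"spin":0},{"hand":0.03,"x":-0.0046,"y":0.0246,"z":0,"spin":0},{"hand":0.03,"x":-0.0055,"y":0.0295,"z":0,"spin":0},{"hand":0.03,"x":-0.0064,"y":0.0344,"z":0,"spin":0},{"hand":0.03,"x":-0.0073,"y":0.0393,"z":0,"spin":0},{"hand":0.03,"x":-0.008,"y":0.043,"z":0,"spin":0},{"hand":0.03,"x":-0.008,"y":0.043,"z":0,"spin":0}]'; python3 -m handwheel '[{"hand":0.03,"x":-0.0004,"y":0.002,"z":0,"spin":0},{"hand":0.03,"x":-0.0004,"y":0.002,"z":0,"spin":0}]';python3 -m handwheel '[{"hand":0.03,"x":-0.0004,"y":0.002,"z":0,"spin":0},{"hand":0.03,"x":-0.0004,"y":0.002,"z":0,"spin":0}]'
```

```text
t: 18.28
eef_pos: [515.1, 248.0, 41.1]
tcp_rot: [-3.141, -0.0, 0.184]
ft_force: [-0.5, 0.1, 0.4]
opening: 0.313
t: 18.45
eef_pos: [515.3, 248.5, 41.1]
tcp_rot: [3.14, -0.0, 0.184]
ft_force: [3.1, -9.8, 1.8]
opening: 0.315
t: 18.62
eef_pos: [515.5, 248.7, 41.1]
tcp_rot: [3.138, -0.0, 0.185]
ft_force: [7.4, -26.1, 4.0]
opening: 0.316
```

```bash
python3 -m handwheel '[{"hand":0.03,"x":0.001,"y":-0.006,"z":0,"spin":0},{"hand":0.03,"x":0.004,"y":-0.024,"z":0,"spin":0},{"hand":0.03,"x":0.006,"y":-0.034,"z":0.03,"spin":0},{"hand":0.03,"x":0.006,"y":-0.034,"z":0.07,"spin":0},{"hand":0.03,"x":0.006,"y":-0.034,"z":0.11,"spin":0},{"hand":0.0,"x":0.006,"y":-0.034,"z":0.13,"spin":0},{"hand":0.0,"x":0.006,"y":-0.034,"z":0.13,"spin":0}]'; python3 - <<'E'
from h import *
c=snap('wrist','w6'); crop('w6',100,20,412,344,1.8,'v10'); s=state(); print(s['eef_pos'],s['t'])
E
```

```text
t: 19.2
eef_pos: [521.9, 217.8, 175.6]
tcp_rot: [-3.141, -0.007, 0.183]
ft_force: [-0.5, 0.2, -0.4]
opening: 0.227
[521.06420574 217.55573626 173.07207519] 19.25
```

View pics/v10.png

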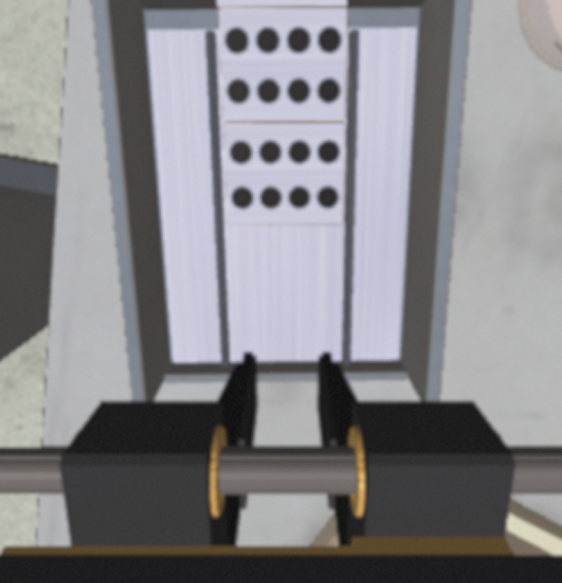

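The row looks closed up, with joints at v≈120 and v≈5. I'll enlarge it to check alignment with the sensor block.

```bash
python3 - <<'E'
from h import *
crop('w6',180,0,340,150,5,'v11'); cv2.imwrite('pics/v11.png',cv2.resize(cv2.imread('pics/v11.png'),(640,600)))
E
```

```text
(no output)
```

View pics/v11.png

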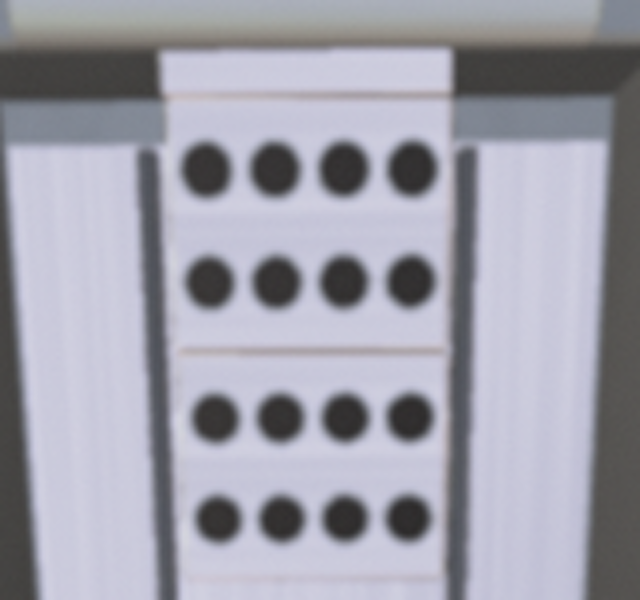

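The sensor block and both blocks share one centre line to within about 1 mm, and the joints are closed. So the row is complete. No third block is visible anywhere. Next is the switch box.

```bash
python3 -m handwheel '[{"hand":0,"x":-0.03,"y":-0.03,"z":0,"spin":0},{"hand":0,"x":-0.06,"y":-0.06,"z":0,"spin":0},{"hand":0,"x":-0.09,"y":-0.09,"z":0,"spin":0},{"hand":0,"x":-0.105,"y":-0.125,"z":0,"spin":-12.9},{"hand":0,"x":-0.105,"y":-0.165,"z":0,"spin":-12.9},{"hand":0,"x":-0.105,"y":-0.205,"z":0,"spin":-12.9},{"hand":0,"x":-0.105,"y":-0.245,"z":0,"spin":-12.9},{"hand":0,"x":-0.105,"y":-0.285,"z":0,"spin":-12.9},{"hand":0,"x":-0.105,"y":-0.317,"z":0,"spin":-12.9},{"hand":0,"x":-0.105,"y":-0.317,"z":0,"spin":-12.9},{"hand":0,"x":-0.105,"y":-0.317,"z":0,"spin":-12.9},{"hand":0,"x":-0.105,"y":-0.317,"z":0,"spin":-12.9},{"hand":0,"x":-0.08,"y":-0.345,"z":0,"spin":-12.9},{"hand":0,"x":-0.05,"y":-0.37,"z":0,"spin":-12.9},{"hand":0,"x":-0.023,"y":-0.3965,"z":-0.01,"spin":-12.9},{"hand":0,"x":-0.023,"y":-0.3965,"z":-0.02,"spin":-12.9},{"hand":0,"x":-0.023,"y":-0.3965,"z":-0.02,"spin":-12.9}]'; python3 - <<'E'
from h import *
s0=load('scene0'); print('pump',w(s0,588*.64,390*.64,0))
c=snap('wrist','w7'); snap('scene','s7')
a=cv2.resize(c['img'],(500,375)); b=cv2.resize(load('s7')['img'][170:384,230:512],(300,228))
H=np.zeros((375,800,3),np.uint8); H[:,:500]=a; H[:228,500:]=b; cv2.imwrite('pics/v12.png',H[:,:,::-1])
st=state(); print(st['eef_pos'],st['tcp_rot'],st['t'])
for p in((498,-179,62),(470.4,-236.5,113)): print(np.array(px(c,p))/1.024)
E
```

```text
t: 20.67
eef_pos: [496.9, -179.6, 147.7]
tcp_rot: [3.139, 0.005, -0.943]
ft_force: [-0.2, -0.1, 0.8]
opening: 0.007
pump [ 681.2 -250.7    0. ]
[ 496.3752054  -178.53338427  149.7711639 ] [ 3.14002533  0.00333909 -0.9423084 ] 20.7667
[254.73182294 191.53999588]
[293.25807972 279.75442752]
```

View pics/v12.png

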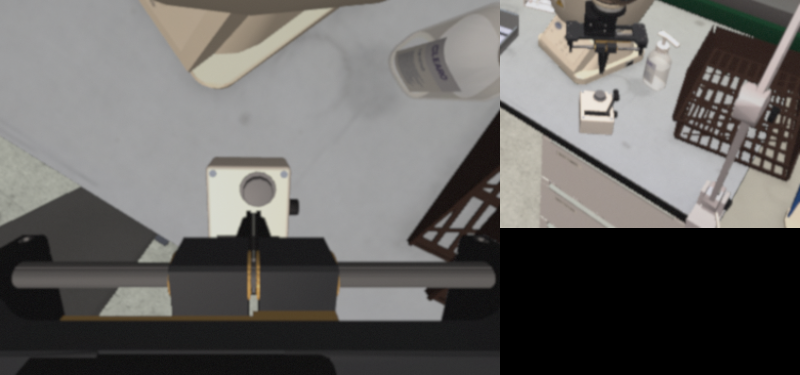

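The wrist view shows the button centred at (259,189), close to my prediction. The box's edges run parallel to the hand.

```bash
python3 - <<'E'
from h import *
c=load('w7'); print(w(c,259*1.024,188*1.024,62))
for p in [(207,168),(290,168)]: print(w(c,p[0]*1.024,p[1]*1.024,50))
print(state()['eef_pos'])
E
```

```text
[ 503.  -180.1   62. ]
[ 487.4 -132.1   50. ]
[ 532.5 -194.2   50. ]
[ 496.3752054  -178.53338427  149.7711639 ]
```

```bash
python3 -m handwheel '[{"hand":0,"x":0.003,"y":-0.001,"z":-0.03,"spin":0},{"hand":0,"x":0.003,"y":-0.001,"z":-0.055,"spin":0},{"hand":0,"x":0.003,"y":-0.001,"z":-0.07,"spin":0},{"hand":0,"x":0.003,"y":-0.001,"z":-0.07,"spin":0}]'; python3 -m handwheel '[{"hand":0,"x":0,"y":0,"z":-0.004,"spin":0},{"hand":0,"x":0,"y":0,"z":-0.006,"spin":0},{"hand":0,"x":0,"y":0,"z":-0.006,"spin":0}]';python3 -m handwheel '[{"hand":0,"x":0,"y":0,"z":-0.002,"spin":0},{"hand":0,"x":0,"y":0,"z":-0.003,"spin":0},{"hand":0,"x":0,"y":0,"z":-0.003,"spin":0}]'
```

```text
t: 21.1
eef_pos: [498.8, -178.9, 79.0]
tcp_rot: [3.139, 0.004, -0.942]
ft_force: [-0.4, 0.0, -0.3]
opening: 0.005
t: 21.35
eef_pos: [500.7, -180.1, 76.0]
tcp_rot: [-3.141, -0.001, -0.942]
ft_force: [-0.2, -0.4, 1.4]
opening: 0.006
t: 21.6
eef_pos: [500.7, -180.2, 72.6]
tcp_rot: [-3.141, -0.001, -0.942]
ft_force: [0.7, 2.3, 1.5]
opening: 0.006
```

```bash
python3 -m handwheel '[{"hand":0,"x":0,"y":0,"z":-0.002,"spin":0},{"hand":0,"x":0,"y":0,"z":-0.003,"spin":0},{"hand":0,"x":0,"y":0,"z":-0.003,"spin":0}]'; python3 -m handwheel '[{"hand":0,"x":0,"y":0,"z":0.03,"spin":0},{"hand":0,"x":0,"y":0,"z":0.06,"spin":0},{"hand":0,"x":0,"y":0,"z":0.1,"spin":0},{"hand":0,"x":0,"y":0,"z":0.1,"spin":0},{"hand":0,"x":0,"y":0,"z":0.1,"spin":0}]'; python3 - <<'E'
from h import *
c=snap('wrist','w8'); snap('scene','s8'); snap('top','t8')
a=cv2.resize(load('s8')['img'][240:310,290:360],(400,400),interpolation=cv2.INTER_CUBIC); b=cv2.resize(c['img'],(400,300))
H=np.zeros((400,800,3),np.uint8); H[:,:400]=a; H[:300,400:]=b; cv2.imwrite('pics/v13.png',H[:,:,::-1])
E
```

```text
t: 21.85
eef_pos: [500.8, -180.3, 70.0]
tcp_rot: [-3.141, -0.001, -0.942]
ft_force: [-2.3, 3.0, 14.3]
opening: 0.004
t: 22.27
eef_pos: [501.1, -180.8, 170.8]
tcp_rot: [-3.14, -0.004, -0.942]
ft_force: [-0.2, 0.3, -0.3]
opening: 0.003
```

View pics/v13.png

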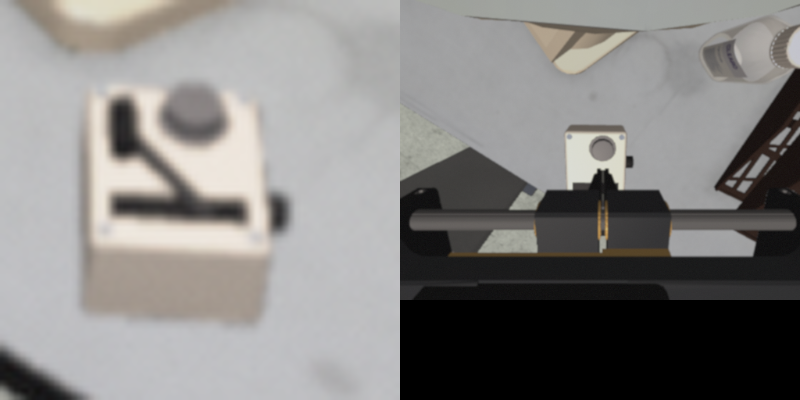

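The scene view shows the lever dropped to the box's -x side, with its bar at (122,125) of the crop and the button out again. I'll check the bar position against the model.

```bash
python3 - <<'E'
from h import *
c=load('s8'); print('bar scene',w(c,290+122*.175-.4,240+125*.175-.4,97), 'btn',w(c,290+193*.175-.4,240+108*.175-.4,60))
ex=np.array([.588,-.809]);ey=np.array([.809,.588]); print('model',np.array([471,-189.5])-28*ex-28*ey)
E
python3 -m handwheel '[{"hand":0,"x":-0.03,"y":0.009,"z":0,"spin":0},{"hand":0,"x":-0.06,"y":0.018,"z":0,"spin":0},{"hand":0,"x":-0.0905,"y":0.027,"z":0,"spin":0},{"hand":0,"x":-0.0905,"y":0.027,"z":-0.03,"spin":0},{"hand":0,"x":-0.0905,"y":0.027,"z":-0.055,"spin":0},{"hand":0,"x":-0.0905,"y":0.027,"z":-0.071,"spin":0},{"hand":0,"x":-0.0905,"y":0.027,"z":-0.071,"spin":0}]'; python3 - <<'E'
from h import *
c=snap('wrist','w9'); crop('w9',0,0,512,384,1.25,'v14')
E
```

```text
bar scene [ 432.7 -182.7   97. ] btn [ 496.2 -182.6   60. ]
model [ 431.884 -183.312]
t: 23.0
eef_pos: [408.4, -152.5, 95.0]
tcp_rot: [3.139, 0.006, -0.942]
ft_force: [-0.2, 0.1, 0.4]
opening: 0.004
```

The bar agrees with the model to 1 mm. No more pictures can be viewed, so the remaining checks will be numeric. Now I lead the lever up its arc.

```bash
python3 -m handwheel '[{"hand":0,"x":0.0059,"y":-0.0081,"z":0,"spin":0},{"hand":0,"x":0.0106,"y":-0.0146,"z":0,"spin":0},{"hand":0,"x":0.0141,"y":-0.0194,"z":0.004,"spin":0},{"hand":0,"x":0.0176,"y":-0.0243,"z":0.0085,"spin":0},{"hand":0,"x":0.0218,"y":-0.0299,"z":0.0115,"spin":0},{"hand":0,"x":0.0259,"y":-0.0356,"z":0.0145,"spin":0},{"hand":0,"x":0.0294,"y":-0.0405,"z":0.016,"spin":0},{"hand":0,"x":0.0323,"y":-0.0445,"z":0.017,"spin":0},{"hand":0,"x":0.0353,"y":-0.0485,"z":0.018,"spin":0},{"hand":0,"x":0.0388,"y":-0.0534,"z":0.018,"spin":0},{"hand":0,"x":0.0412,"y":-0.0566,"z":0.018,"spin":0},{"hand":0,"x":0.0412,"y":-0.0566,"z":0.018,"spin":0},{"hand":0,"x":0.0412,"y":-0.0566,"z":0.018,"spin":0}]'; python3 -m handwheel '[{"hand":0,"x":-0.0206,"y":0.0283,"z":0,"spin":0},{"hand":0,"x":-0.0353,"y":0.0485,"z":0.01,"spin":0},{"hand":0,"x":-0.035,"y":0.085,"z":0.04,"spin":0},{"hand":0,"x":-0.035,"y":0.125,"z":0.08,"spin":0},{"hand":0,"x":-0.035,"y":0.16,"z":0.1,"spin":0},{"hand":0,"x":-0.035,"y":0.2,"z":0.1,"spin":0},{"hand":0,"x":-0.035,"y":0.2,"z":0.1,"spin":0},{"hand":0,"x":-0.035,"y":0.2,"z":0.1,"spin":0},{"hand":0,"x":-0.035,"y":0.2,"z":0.1,"spin":0}]'; python3 - <<'E'
from h import *
s=snap('scene','s9'); t=snap('top','t9')
# dark pixels near lever bar at the two candidate places; compare with first and dropped images
for n,p in(('up',(470.4,-236.5,113)),('down',(432,-183,97)),('box centre ref',(485,-200,50))):
    for cam,fs in(('scene',('scene0','s8','s9')),('top',('top0','t9'))):
        r=[]
        for f in fs:
            c=load(f); u,v=map(int,np.round(px(c,p))); r.append((f,round(float(c['img'][v-1:v+2,u-1:u+2].mean()))))
        print(n,cam,r)
d=np.abs(s['img'].astype(int)-load('scene0')['img']).sum(2)[230:320,270:380]>90
print('box region changed px vs start',int(d.sum()))
E
```

```text
t: 24.13
eef_pos: [451.1, -209.9, 115.9]
tcp_rot: [3.141, 0.0, -0.942]
ft_force: [-0.4, -0.6, 0.1]
opening: 0.005
t: 24.88
eef_pos: [416.0, -9.3, 216.3]
tcp_rot: [-3.141, -0.0, -0.94]
ft_force: [1.0, -0.0, -0.8]
opening: 0.003
up scene [('scene0', 36), ('s8', 191), ('s9', 42)]
up top [('top0', 19), ('t9', 21)]
down scene [('scene0', 186), ('s8', 46), ('s9', 211)]
down top [('top0', 31), ('t9', 33)]
box centre ref scene [('scene0', 179), ('s8', 224), ('s9', 204)]
box centre ref top [('top0', 187), ('t9', 197)]
box region changed px vs start 890
```

Numerically the lever is back up: it is dark at the rest position and light at the dropped one. Now I check the row, cover and bystanders.

```bash
python3 - <<'E'
from h import *
c=load('t9'); cen=np.array([506.3,290.3]); yaw=np.radians(10.5); R=np.array([[np.cos(yaw),-np.sin(yaw)],[np.sin(yaw),np.cos(yaw)]])
x0,y0,x1,y1=170,178,260,250
g=cv2.resize(cv2.cvtColor(c['img'],cv2.COLOR_RGB2GRAY)[y0:y1,x0:x1],None,fx=6,fy=6,interpolation=cv2.INTER_CUBIC)
n,_,st,ce=cv2.connectedComponentsWithStats((g<110).astype(np.uint8))
for i in range(1,n):
    if 60<st[i,4]<500:
        p=w(c,x0+ce[i][0]/6-.4,y0+ce[i][1]/6-.4,65)[:2]; h=R.T@(p-cen)
        if abs(h[0])<32 and -60<h[1]<75: print(st[i,4],h.round(1))
a=load('t4')['img'].astype(int); b=c['img'].astype(int); d=np.abs(a-b).sum(2)>90
print('cover area diff',int(d[195:240,160:190].sum()),'left bystanders diff vs start',int((np.abs(load('top0')['img'].astype(int)-b).sum(2)>90)[80:178,50:250].sum()))
E
```

```text
311 [ 8.3 35.1]
317 [ 8.2 56.9]
313 [ -5.7 -15.3]
315 [-5.9  6.8]
326 [-5.8 34.8]
315 [-20.  -15.4]
305 [-20.1   6.4]
316 [-20.5  34.6]
124 [-30.1 -11.4]
272 [-30.3  18.1]
119 [-30.8  46.9]
cover area diff 38 left bystanders diff vs start 0
```

```bash
python3 - <<'E'
from h import *
d=np.abs(load('t4')['img'].astype(int)-load('t9')['img']).sum(2)>90
ys,xs=np.nonzero(d[195:240,160:190]); print('diff cols',np.bincount(xs).tolist())
print(job_done())
E
```

```text
diff cols [0, 0, 0, 0, 0, 0, 0, 0, 0, 0, 0, 0, 0, 0, 0, 0, 0, 0, 0, 0, 0, 0, 0, 0, 0, 0, 1, 8, 15, 14]
the job is handed in; nothing more can be done
None
```

I finished the whole job in the order asked and handed it in at about 25 s of robot time.

- **Cover:** I pushed it back until it met its stop, where the force rose to 15 N. The final top view shows no change in the cover since then.
- **Blocks:** I found two loose blocks and no third in any view. I placed both between the guide strips and pushed them against the sensor block with about 26 N. The last top view puts them about 50.3 mm apart in the row, where flush is 50 mm. They share a centre line with the sensor block to within about 1 mm.
- **Safety switch:** I pressed the button fully and the lever dropped, which I confirmed in a picture. I then led the lever back up onto its rest. I confirmed that last step only from pixel values in the scene camera, because the picture limit had been reached. The top-camera comparison for the lever showed no difference either way, since it was never taken with the lever down.
- **Bystanders:** The back-left area, with the beaker and timer, is unchanged from the start image. I did not compare the pump at the end, but the arm stayed well clear of it.

Two small issues came up along the way. The first two move calls were refused for missing keys, and the second block was released about 3 mm above the plate.

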